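# Turn the cake spatula over in its crock

## Robot

A 6-joint arm with a two-finger parallel gripper is mounted at the origin on a cart in front of the work surface, level with it; the furniture and walls round the work are solid. World frame = base frame: x ahead of the robot, y to its left, z up, the work surface at z = 0. Lengths are in mm, angles in rad, forces in N, time in s.
With the tool pointing down it reaches from about 350 to 875 mm from the base axis. Payload 4.2 kg.
Tool frame: the origin (TCP) lies midway between the tips of the shut fingers; the grasp point (between the pads) lies 19 mm behind it; z points along the fingers, y is the line along which they close (so a half turn about z gives the same grasp; the last joint's range is limited). The gripper opens to 85 mm and grips with 20 to 120 N. Pads are 22 mm wide; open, the fingers measure 114 mm over their backs; the gripper's body (76 mm by 85 mm) begins 54 mm behind the grasp point. The pads swing forward as they close: fully open they stand 13 mm farther back than shut.
Start: joints at [-0.86, 0.385, 0.008, 0, -1.194, -0.259], TCP at [272.878, -562.261, 206.512] pointing down, gripper open.
Joint ranges: [-3.14, 3.14], [-1.21, 2.06], [-1.07, 1.41], [-3.16, 2.05], [-2.99, -0.16], [-3.1, 3.1]. Speed limits (rad/s): [2.79, 2.79, 3.14, 3.14, 3.14, 3.14].

## Interface

Orientations are given as a unit quaternion [x, y, z, w].
In Python, from bench import read_state, get_image, job_done gives the robot as it stands.
- The arm moves only by the shell command python3 -m jog 'ROWS'. ROWS is JSON, a list of rows, each a list of 3 entries, a list of its own where there are three numbers: the shift along the world's x, y, z scaled (see below), then the turn, a rotation vector about the world's x, y, z scaled (see below), then the gripper's target within -1 to 1 (shut at 1, half-way at 0, fully open at -1). In form: [[[x, y, z], [wx, wy, wz], claw], ...]. A call has 1 to 20 rows; each row is the pose to reach, as a shift and turn from the pose commanded when the call began; what a row does not reach only later rows make up. The controller multiplies each number of a shift by 10 cm and each number of a turn by 120 degrees. A row lasts 1/10 s, in which the tool goes at most 50 mm and 8.59 degrees, less where a joint would pass 70% of its speed; a pose out of reach is approached as far as the arm can. A call with a number of a shift or a turn outside -1 to 1 is refused whole. A call with a gripper value outside its range is refused whole. The fingers move at their own pace and stop on an object; the grip force is fixed at half the most. Time passes only in rows, so rows that repeat a pose let the fingers close. It gives the time, the measured TCP pose, the force, the opening and the grip force at its end, in the units of the state.
- read_state(): the state, without advancing time (a new reading comes with each control period).
- get_image(name): name is "side" or "top"; returns a dict with "frame" (384x512x3 uint8, red, green, blue), "range_z" (384x512 float32, mm along the optical axis (not along the pixel's ray), 0 where there is no reading), "fx", "fy", "cx", "cy" (pixels), "distortion" ([k1, k2, p1, p2, k3] as OpenCV has them; the pictures are not rectified), "R" (3x3) and "t" (3): a world point X has camera coordinates R X + t. Camera axes: x right, y down, z forward; pixel columns grow to the right and rows downward; lengths in mm; the calibration is good to about 2 mm. A picture is of the moment at which its call begins.
- job_done(): hands the job in; it is judged then, once.
The state is a dict: "clock": time; "joints": joint angles; "joint_vel": joint speeds; "joint_efforts": joint torques, N m; "position": TCP position; "ee_rot": TCP orientation; "contact_force": force on the tool from outside, world axes, zero at the start; "wrist_torque": the same for the moment, N m; "gripper_width": finger opening in mm; "grasp_force": force on a finger pad.
Only numpy, scipy, OpenCV 4.12 (cv2) and the standard library are available. Lean on these libraries where they do the work, as an engineer would, in place of code of your own. Each camera call takes 0.05 s, during which the arm holds its last target. There are 200 camera calls.

## Task

The cake spatula was put back blade-down in the steel crock. Pull it out, turn it end for end and stand it in the crock again with the handle down and the blade up, lowering it in rather than dropping it. Leave the crock standing where it is and the other things on the counter alone.

Things in the scene. Friction and masses are not known exactly. Their poses are not given: they have to be found in the camera images.
- crock: Loose, plain brushed-steel round cup, 68 mm in diameter and 95 mm high, 0.4 kg, standing on the counter. Origin at the centre of its underside, z up. The inside is 56 mm wide, its floor 5 mm above the underside.
- crock_mouth (a point): Centre of the crock's open mouth, level with its rim, 95 mm above the counter.
- spatula: Cake spatula, loose, rigid, 235 mm long, about 0.09 kg: black handle, neck and flat steel blade in one line. z runs along it from handle to blade (points down at the start, must point up at the end), x across its width, y through its thickness. Origin on the blade, 48 mm from its tip and 187 mm from the handle's end.
- spatula_center (a point): Point on the spatula's centre line half-way along it, 117.5 mm from either end, on the handle; axes as the spatula's. At the start the blade's tip stands on the crock's floor and the handle leans flat side on against the rim, 0.3 to 0.5 rad from upright, away from the robot (towards about +x, within 50 degrees), so that x lies about level.
- spatula_handle_end (a point): Middle of the flat end of the straight black handle, axes as the spatula's. The handle is 140 mm long, 20 mm wide (x), 16 mm thick (y); then comes a steel neck 20 mm long, 16 mm wide, 7 mm thick.
- spatula_blade_tip (a point): Farthest point of the blade's round tip. The blade is flat steel, 74 mm long, 44 mm wide (x), 4 mm thick (y), in the handle's middle plane.
- espresso_cup: Bystander, loose: white cup with a pink band, 60 mm wide with its handle 87 mm, 56 mm high, origin under it.
- honey_jar: Bystander, loose: honey jar with a green lid, 68 mm wide, 84 mm high, behind the crock, origin under it
- jam_jar: Bystander, loose: jam jar with a red lid, 65 mm wide, 97 mm high, to the right of the crock, origin under it
- card_terminal: Bystander, fixed: card terminal, 149 x 75 x 64 mm high, long side along its x, origin under it.
Not all that is in view belongs to the job. Of the things that look like the spatula, the larger one is meant. What is shaped like the crock but orange is not meant.

How it is judged (in metres and radians):
On the way, in this order (a step that is already met when the one before it is completed fails the run):
1. the spatula is out of the crock: its blade tip is above the level of the rim or beside the crock ((z of spatula_blade_tip in the frame of crock above 0.1 m or horizontal distance between spatula_blade_tip and crock above 0.05 m)), for 0.1 s.
2. the spatula is turned over: its blade points up, within 0.9 rad of vertical (angle between spatula's own z axis and vertical below 0.9 rad), for 0.1 s.
At the end, for the whole second after the job is handed in: The spatula stands at rest in the crock with its blade up (its axis within 0.6 rad of vertical), its handle end on the crock's floor (less than 25 mm above the crock's underside and within 32 mm of its axis); the crock stands upright (within 0.1 rad) and within 60 mm of where it was at the start (angle between spatula's own z axis and vertical below 0.6 rad and horizontal distance between spatula_handle_end and crock below 0.032 m and z of spatula_handle_end in the frame of crock below 0.025 m and linear speed of spatula below 0.03 m/s and angular speed of spatula below 0.3 rad/s and angle between crock's own z axis and vertical below 0.1 rad and distance of crock from where it was at the start of the episode below 0.06 m); the robot touches nothing.
It fails at once if the crock is knocked over (tilts more than 0.5 rad) (angle between crock's own z axis and vertical above 0.5 rad).
It fails at once if the spatula falls into the crock from a height: faster than 0.75 m/s with its handle end inside the crock (horizontal distance between spatula_handle_end and crock below 0.034 m and z of spatula_handle_end in the frame of crock between -0.01 and 0.09 m and linear speed of spatula above 0.75 m/s).
It fails at once if the espresso cup, the honey jar or the jam jar is shifted by more than 30 mm (distance of any of espresso_cup, honey_jar, jam_jar from where it was at the start of the episode above 0.03 m).
It also fails if it takes over 54 s, if anything falls off the work surface, if the arm or the gripper's body presses on something with over 40 N, if the wrist force passes 120 N, or if a joint passes its speed limit or range.

## Working session

There is one attempt and no reset: what is moved stays moved. The work goes in short steps, Python scripts to look and compute and a shell command to move; the robot and the scene stay as the last step left them, time stands still between calls to the robot, and variables do not carry over. Pictures are saved under pics/ and viewed, at most 10 in all, crops included, and the job is handed in when it is done.

```bash
mkdir -p pics; ls
cat > h.py <<'E'
import numpy as np, cv2
from bench import read_state, get_image, job_done
def world(im,u,v,z=None,d=None):
    K=np.array([[im['fx'],0,im['cx']],[0,im['fy'],im['cy']],[0,0,1]])
    p=cv2.undistortPoints(np.array([[[u,v]]],float),K,np.array(im['distortion'],float))[0,0]
    R=np.array(im['R']);t=np.array(im['t'])
    r=R.T@np.array([p[0],p[1],1]);c=-R.T@t
    if d is not None: return c+r*d
    return c+r*(z-c[2])/r[2]
def cloud(im):
    K=np.array([[im['fx'],0,im['cx']],[0,im['fy'],im['cy']],[0,0,1]])
    v,u=np.mgrid[:384,:512]
    p=cv2.undistortPoints(np.stack([u,v],-1).reshape(-1,1,2).astype(float),K,np.array(im['distortion'],float)).reshape(384,512,2)
    d=im['range_z'].astype(float)
    c=np.dstack([p[...,0]*d,p[...,1]*d,d])
    X=(c-np.array(im['t']))@np.array(im['R'])
    X[d==0]=np.nan
    return X
E
python3 - <<'E'
from h import *
s=read_state();print(s)
for n in('top','side'):
    im=get_image(n);cv2.imwrite(f'pics/{n}0.png',im['frame'][...,::-1]); print(n,-np.array(im['R']).T@np.array(im['t']),im['fx'],np.array(im['R']).round(2).tolist())
    np.save(f'{n}0.npy',im,allow_pickle=True)
E
```

```text
pics
{'clock': 0.0, 'joints': array([-8.60390755e-01,  3.85544023e-01,  6.60980108e-03, -5.07692222e-04,
       -1.19398223e+00, -2.58582776e-01]), 'joint_vel': array([ 0.00031542, -0.00166323,  0.00112481,  0.00034299,  0.00082626,
       -0.00099851]), 'joint_efforts': array([ 1.51458715e-05, -3.92290020e+01,  1.88409805e+01,  4.18629706e+00,
       -4.58412309e-03,  7.48711130e-06]), 'position': array([ 272.60503307, -561.70176998,  205.4216389 ]), 'ee_rot': array([-2.23903286e-01,  9.74610763e-01,  1.04795143e-03, -2.84952127e-04]), 'contact_force': array([-0.24077561,  0.1632478 , -0.44411563]), 'wrist_torque': array([ 0.05377845, -0.00665031, -0.01357578]), 'grasp_force': 0.0, 'gripper_width': 85.27038973175877}
top [ 493.44634343 -254.30801286 1458.85059936] 348.44179368997936 [[0.02, -1.0, 0.0], [-1.0, -0.02, -0.06], [0.06, 0.0, -1.0]]
side [  275.35825675 -1698.34306483   707.69516446] 484.01100294620846 [[0.98, -0.2, -0.01], [-0.08, -0.34, -0.94], [0.19, 0.92, -0.35]]
```

View pics/top0.png

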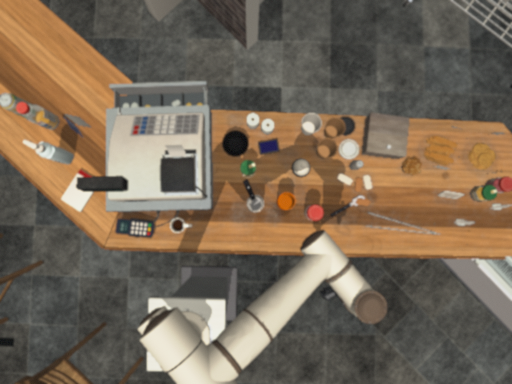

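View pics/side0.png

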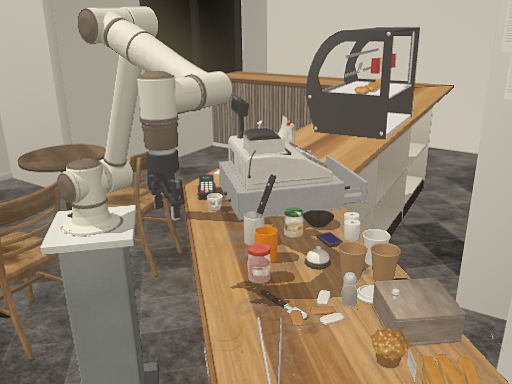

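Top view: the crock is at about (256,204) with the black handle leaning over (249,188). The orange decoy cup is at (286,201), the jam jar at (316,213), the honey jar at (248,168) and the cash drawer to the left. Spatula candidates are the one in the steel crock (top 249,188; side 265,197) and the smaller one lying on the counter (top 345,210; side 280,302). I choose the one in the crock and will check it in a crop.

Run:
```python
from h import *
T=np.load('top0.npy',allow_pickle=True).item();S=np.load('side0.npy',allow_pickle=True).item()
a=cv2.resize(T['frame'][155:235,210:330],(600,400),interpolation=cv2.INTER_CUBIC)
b=cv2.resize(S['frame'][165:285,220:320],(200*2,480),interpolation=cv2.INTER_CUBIC)[:400]
b=cv2.resize(S['frame'][165:285,220:320],(333,400),interpolation=cv2.INTER_CUBIC)
c=np.hstack([a,b]);c=cv2.resize(c,(800,int(400*800/933)));cv2.imwrite('pics/crop.png',c[...,::-1])
for n,im,box in(('T',T,(175,205,235,265)),('S',S,(170,220,250,285))):
    X=cloud(im);f=im['frame'].astype(int)
    m=np.zeros((384,512),bool);m[box[0]:box[1],box[2]:box[3]]=1
    m&=(f.max(2)<75)&(X[...,2]>50)&(X[...,2]<300)
    P=X[m];print(n,m.sum(),np.nanmin(P,0).round(),np.nanmax(P,0).round())
    q=P[np.argsort(P[:,2])]
    for k in np.array_split(q,6): print(k.mean(0).round(1))
X=cloud(T);sub=X[190:216,244:270]
print(np.nan_to_num(sub[::2,::2,2]).round().astype(int))
for nm,u,v,z in(('crock',256,204,95),('orange',286,201,95),('jam',316,213,97),('honey',248,168,84),('cup',177,225,56),('drawer',212,200,60)): print(nm,world(T,u,v,z).round(),X[v,u].round())
```

```text
T 96 [ 562. -271.  102.] [ 625. -229.  217.]
[ 569.2 -264.3  114.4]
[ 579.7 -259.9  137.3]
[ 589.2 -253.5  159.1]
[ 597.2 -247.6  178.1]
[ 610.  -242.3  203.5]
[ 618.  -238.9  213.8]
S 195 [ 561. -282.   98.] [ 626. -238.  215.]
[ 570.4 -270.2  107.8]
[ 579.3 -265.   126.5]
[ 587.1 -260.   145.8]
[ 594.9 -256.9  163.8]
[ 604.1 -251.4  181. ]
[ 614.3 -245.4  203.6]
[[ -2   2 176 165 155  -4  -2  -4   2   1   2  -3   0]
 [ -8  -1 156 152 146   0  -3   2   0  -3   0   3  -7]
 [  2  -1 131   0 132  -3  -2  -4  -1  -7  -1   0   4]
 [ -5  -1  -2 130 124 112  37  69  -5   0   3   5  -7]
 [ -4  -4  -1 109 107 105   3   0  33  90  -4  -3  -1]
 [ -2   0  31   3  96  81  72  66   3  65   0   8  -5]
 [ -1   0   9   8  70  69  62  46  44   9  -1  -4  -1]
 [  2  -6   6  70  63  60  47  41  33  12  -4  -4   0]
 [  1  -3   4  -4  54  44  33  30  19  21  -1  -2  -4]
 [ -4  -7  92   9  37  25  16  11  -4  94   8   3  -3]
 [ -2  -2  -3  92   7  15   4   2  92  -2  -6  -7  -7]
 [ -5  -5  -2  -1  -4   0   3  -2  -4  -5  -2  -2   2]
 [  0   2   2  -6  -7  -1   2  -1   1  -2  -7  -4  -4]]
crock [ 543. -280.   95.] [ 545. -281.   47.]
orange [ 557. -397.   95.] [ 562. -407.    0.]
jam [ 512. -515.   97.] [ 512. -514.  103.]
honey [ 686. -246.   84.] [ 686. -246.   85.]
cup [455.  36.  56.] [454.  41.  32.]
drawer [ 558. -103.   60.] [ 558. -101.   39.]
```

View pics/crop.png

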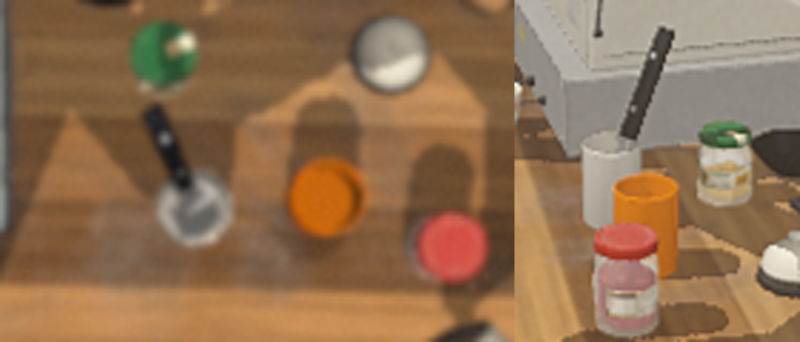

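The crop confirms the choice: the large spatula leans in the steel crock, towards +x+y at about 0.48 rad. My plan is to grip the handle 128 mm from the tip with the tool in the lean plane, lift it, roll 180° about the tool axis and lower it. The tool's y axis already matches the spatula's x, so first I pitch the tool and watch the joints.

```bash
python3 -m jog '[[[0.3,0.3,0.5],[0,0,0],-1],[[0.6,0.7,0.9],[0.08,-0.16,0],-1],[[0.9,1,1],[0.12,-0.23,0],-1],[[0.9,1,1],[0.12,-0.23,0],-1],[[0.9,1,1],[0.12,-0.23,0],-1],[[0.9,1,1],[0.12,-0.23,0],-1]]'; python3 -c "
from h import *
s=read_state();print(s['joints'].round(2),s['position'].round(),s['ee_rot'].round(3))"
```

```text
clock: 0.7
position: [361.3, -462.9, 305.8]
ee_rot: [-0.214, 0.939, 0.068, 0.26]
contact_force: [-0.3, -0.1, -0.0]
gripper_width: 85.4
grasp_force: 0.0
[-0.96  0.27  0.18 -0.55 -1.42 -0.1 ] [ 361. -463.  306.] [-0.214  0.939  0.068  0.26 ]
```

```bash
python3 -m jog '[[[0.3,0.4,0],[0.04,-0.08,0],-1],[[0.6,0.8,-0.05],[0.08,-0.16,0],-1],[[0.8,1,-0.1],[0.12,-0.23,0],-1],[[0.8,1,-0.1],[0.12,-0.23,0],-1],[[0.8,1,-0.1],[0.12,-0.23,0],-1],[[0.8,1,-0.1],[0.12,-0.23,0],-1]]'
python3 - <<'E'
from h import *
from scipy.spatial.transform import Rotation as Ro
s=read_state();print(s['joints'].round(2),s['position'].round());print(Ro.from_quat(s['ee_rot']).as_matrix().round(3))
im=get_image('top');cv2.imwrite('pics/top1.png',cv2.resize(im['frame'][120:280,150:370],(800,582))[...,::-1])
E
```

```text
clock: 1.3
position: [442.6, -362.8, 295.8]
ee_rot: [-0.192, 0.835, 0.13, 0.499]
contact_force: [0.2, 0.5, 0.8]
gripper_width: 85.4
grasp_force: 0.0
[-1.07  0.29  0.   -1.1  -1.42  0.21] [ 443. -363.  296.]
[[-0.429 -0.45   0.783]
 [-0.19   0.893  0.409]
 [-0.883  0.027 -0.468]]
```

The tool axis is now (0.78, 0.41, -0.47), as wanted. Next I measure the handle axis and the crock's centre more carefully.

Run:
```python
from h import *
T=np.load('top0.npy',allow_pickle=True).item();S=np.load('side0.npy',allow_pickle=True).item()
d=np.array([.783,.409,-.468]);y=np.array([-.45,.893,.027])
for n,im,box in(('T',T,(175,205,235,265)),('S',S,(170,220,250,285))):
    X=cloud(im);f=im['frame'].astype(int)
    m=np.zeros((384,512),bool);m[box[0]:box[1],box[2]:box[3]]=1
    m&=(f.max(2)<75)&(X[...,2]>105)&(X[...,2]<300)
    P=X[m];c=P.mean(0);u=np.linalg.svd(P-c)[2][0];u*=np.sign(u[2])
    print(n,c.round(1),u.round(3),'lean',np.arccos(u[2]).round(3),'az',np.arctan2(u[1],u[0]).round(2))
    for z in(5,119,160): print(z,(c+u*(z-c[2])/u[2]).round(1))
    # 2D ends by mask
    print(np.nanmin(P[:,2]),np.nanmax(P[:,2]))
X=cloud(T);m=np.zeros((384,512),bool);m[190:216,244:272]=1;m&=(abs(X[...,2]-93)<6)&(T['frame'].min(2)>90)
v,u=np.nonzero(m);print(len(u));pts=np.array([world(T,a,b,95)[:2] for a,b in zip(u,v)])
A=np.c_[2*pts,np.ones(len(pts))];s=np.linalg.lstsq(A,(pts**2).sum(1),rcond=None)[0];print('crock',s[:2],np.sqrt(s[2]+s[0]**2+s[1]**2))
```

```text
T [ 594.2 -250.9  168.4] [0.422 0.23  0.877] lean 0.501 az 0.5
5 [ 515.7 -293.7    5. ]
119 [ 570.5 -263.9  119. ]
160 [ 590.2 -253.1  160. ]
105.23741067874434 217.07167364155552
S [ 592.7 -257.5  157.5] [0.421 0.226 0.878] lean 0.498 az 0.49
5 [ 519.7 -296.8    5. ]
119 [ 574.3 -267.4  119. ]
160 [ 593.9 -256.8  160. ]
105.64492813780183 214.84207839282365
36
crock [ 545.72762043 -275.7759974 ] 31.577186594688015
```

View pics/top1.png

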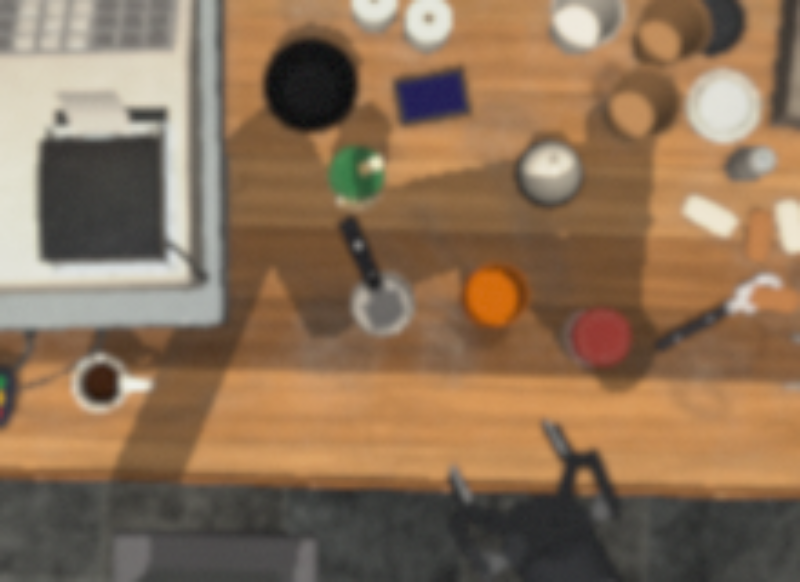

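The overview shows the open gripper at (520,450) and a clear path to the crock at (383,303). The centre of the handle at z=119 is about (575,-260), so I aim the TCP at about (588,-253,111).

```bash
python3 -m jog '[[[0.34,0.34,-0.5],[0,0,0],-1],[[0.67,0.69,-1],[0,0,0],-1],[[0.67,0.69,-1],[0,0,0],-1],[[0.67,0.69,-1],[0,0,0],-1]]' && python3 -m jog '[[[0,0,-0.38],[0,0,0],-1],[[0,0,-0.38],[0,0,0],-1],[[0.15,0.08,-0.47],[0,0,0],-1],[[0.3,0.16,-0.56],[0,0,0],-1],[[0.4,0.21,-0.62],[0,0,0],-1],[[0.4,0.21,-0.62],[0,0,0],-1],[[0.4,0.21,-0.62],[0,0,0],-1]]'
python3 - <<'E'
from h import *
s=read_state();print(s['joints'].round(2),s['position'].round(1))
a=get_image('top')['frame'][165:235,220:320];b=get_image('side')['frame'][150:270,205:305]
cv2.imwrite('pics/pre.png',np.hstack([cv2.resize(a,(460,322)),cv2.resize(b,(268,322))])[...,::-1])
E
```

```text
clock: 1.75
position: [510.7, -289.2, 193.8]
ee_rot: [-0.192, 0.835, 0.134, 0.499]
contact_force: [-0.9, 0.2, -0.2]
gripper_width: 85.2
grasp_force: 0.0
clock: 2.45
position: [550.1, -272.0, 134.8]
ee_rot: [-0.192, 0.834, 0.13, 0.5]
contact_force: [1.4, 0.1, -0.5]
gripper_width: 85.3
grasp_force: 0.0
[-0.85  0.47 -0.18 -1.3  -1.11  0.5 ] [ 550.1 -272.   134.8]
```

View pics/pre.png

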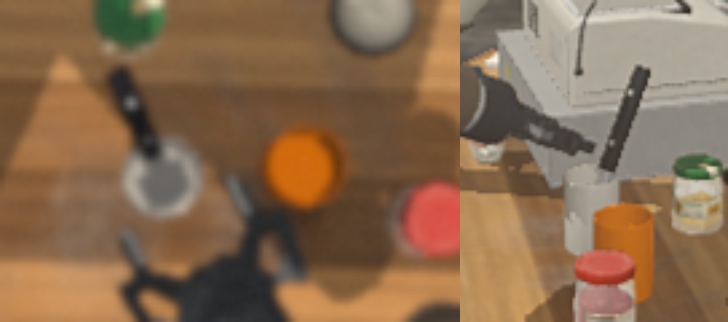

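Top crop: the fingertips at (130,240) and (235,185) straddle the line to the handle at (148,145). Now the final approach and close.

```bash
python3 -m jog '[[[0.13,0.065,-0.08],[0,0,0],-1],[[0.26,0.13,-0.16],[0,0,0],-1],[[0.38,0.19,-0.23],[0,0,0],-1],[[0.38,0.19,-0.23],[0,0,0],-1],[[0.38,0.19,-0.23],[0,0,0],-1]]' && python3 -m jog '[[[0,0,0],[0,0,0],0],[[0,0,0],[0,0,0],0.3],[[0,0,0],[0,0,0],0.6],[[0,0,0],[0,0,0],1],[[0,0,0],[0,0,0],1],[[0,0,0],[0,0,0],1],[[0,0,0],[0,0,0],1],[[0,0,0],[0,0,0],1],[[0,0,0],[0,0,0],1],[[0,0,0],[0,0,0],1]]'
python3 - <<'E'
from h import *
s=read_state();print(s['joints'].round(2),s['position'].round(1),s['wrist_torque'])
E
```

```text
clock: 3.05
position: [588.1, -252.6, 110.8]
ee_rot: [-0.192, 0.834, 0.131, 0.5]
contact_force: [-0.6, -0.7, -0.6]
gripper_width: 85.3
grasp_force: 0.0
clock: 4.05
position: [587.9, -253.2, 111.5]
ee_rot: [-0.192, 0.834, 0.13, 0.5]
contact_force: [0.8, 0.0, 0.3]
gripper_width: -0.1
grasp_force: 0.0
[-0.79  0.52 -0.16 -1.35 -1.05  0.52] [ 587.9 -253.2  111.5] [-0.82898527  1.60316127  0.04215893]
```

The fingers shut on nothing, so I look.

Run:
```python
from h import *
A=get_image('top');B=get_image('side')
np.save('T1.npy',A);np.save('S1.npy',B)
a=A['frame'][165:235,220:290];b=B['frame'][150:260,215:305]
cv2.imwrite('pics/miss.png',np.hstack([cv2.resize(a,(420,420),interpolation=cv2.INTER_CUBIC),cv2.resize(b,(344,420),interpolation=cv2.INTER_CUBIC)])[...,::-1])
```

```text
(no output)
```

View pics/miss.png

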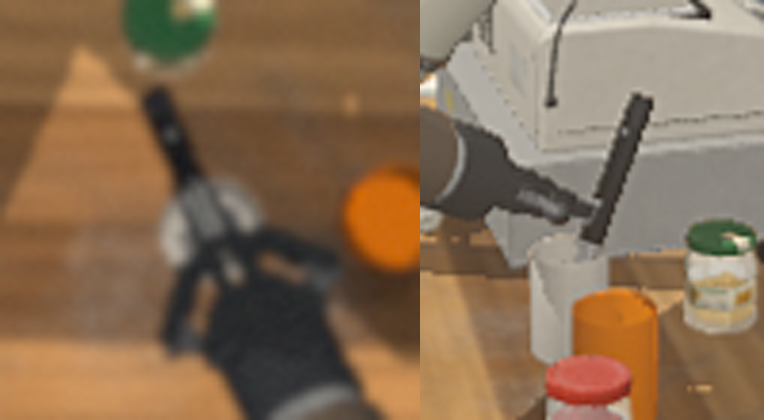

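Run:
```python
from h import *
for n,box in(('T',(178,198,240,256)),('S',(172,200,258,285))):
  for k in(0,1):
    im=np.load(f'{n}1.npy' if k else ('top0.npy' if n=='T' else 'side0.npy'),allow_pickle=True).item()
    X=cloud(im);f=im['frame'].astype(int)
    m=np.zeros((384,512),bool);m[box[0]:box[1],box[2]:box[3]]=1
    m&=(f.max(2)<75)&(X[...,2]>140)&(X[...,2]<300)
    P=X[m];c=P.mean(0);u=np.linalg.svd(P-c)[2][0];u*=np.sign(u[2])
    print(n,k,m.sum(),c.round(1),u.round(3),(c+u*(160-c[2])/u[2]).round(1),(c+u*(111-c[2])/u[2]).round(1))
X=cloud(np.load('T1.npy',allow_pickle=True).item())
for v in range(192,208,2):print(v,[X[v,u].round().tolist() for u in (250,253,256)])
X=cloud(np.load('S1.npy',allow_pickle=True).item())
for v in (203,205,207):print(v,[X[v,u].round().tolist() for u in (255,258,261,263,265)])
```

```text
T 0 69 [ 602.3 -246.7  185.5] [0.434 0.25  0.865] [ 589.5 -254.1  160. ] [ 564.9 -268.3  111. ]
T 1 67 [ 602.4 -248.1  184.5] [0.428 0.241 0.871] [ 590.3 -254.8  160. ] [ 566.3 -268.4  111. ]
S 0 122 [ 600.9 -253.1  175.3] [0.434 0.234 0.87 ] [ 593.2 -257.2  160. ] [ 568.8 -270.4  111. ]
S 1 130 [ 601.1 -253.4  176.4] [0.425 0.211 0.88 ] [ 593.2 -257.3  160. ] [ 569.6 -269.1  111. ]
192 [[586.0, -255.0, 154.0], [588.0, -267.0, 132.0], [597.0, -281.0, 1.0]]
194 [[579.0, -255.0, 145.0], [580.0, -267.0, 131.0], [589.0, -281.0, -1.0]]
196 [[572.0, -256.0, 129.0], [572.0, -267.0, 131.0], [578.0, -280.0, 32.0]]
198 [[566.0, -256.0, 111.0], [564.0, -267.0, 136.0], [565.0, -279.0, 133.0]]
200 [[557.0, -256.0, 132.0], [556.0, -267.0, 147.0], [557.0, -279.0, 137.0]]
202 [[555.0, -256.0, 2.0], [549.0, -267.0, 141.0], [549.0, -279.0, 148.0]]
204 [[544.0, -256.0, 74.0], [541.0, -267.0, 147.0], [541.0, -279.0, 151.0]]
206 [[538.0, -256.0, 6.0], [534.0, -267.0, 150.0], [534.0, -279.0, 152.0]]
203 [[550.0, -279.0, 138.0], [559.0, -282.0, 138.0], [572.0, -266.0, 131.0], [579.0, -268.0, 131.0], [586.0, -265.0, 129.0]]
205 [[549.0, -283.0, 132.0], [561.0, -271.0, 126.0], [573.0, -261.0, 121.0], [578.0, -272.0, 125.0], [585.0, -269.0, 123.0]]
207 [[550.0, -279.0, 124.0], [559.0, -283.0, 124.0], [572.0, -268.0, 117.0], [579.0, -267.0, 116.0], [623.0, -93.0, 44.0]]
```

Pixel measurements of the fingertips (top 252,195, about (575,-265,131) on their upper edge) put them about 25 mm short along the tool axis. They only reached the handle's face, and the spatula has not moved. I open, advance about 25 mm along the tool axis and close again.

```bash
python3 -m jog '[[[0,0,0],[0,0,0],-1],[[0,0,0],[0,0,0],-1],[[0,0,0],[0,0,0],-1],[[0,0,0],[0,0,0],-1],[[0,0,0],[0,0,0],-1],[[0,0,0],[0,0,0],-1],[[0,0,0],[0,0,0],-1],[[0.1,0.05,-0.06],[0,0,0],-1],[[0.2,0.1,-0.12],[0,0,0],-1],[[0.2,0.1,-0.12],[0,0,0],-1],[[0.2,0.1,-0.12],[0,0,0],-1]]';  python3 -m jog '[[[0,0,0],[0,0,0],0],[[0,0,0],[0,0,0],0.3],[[0,0,0],[0,0,0],0.6],[[0,0,0],[0,0,0],1],[[0,0,0],[0,0,0],1],[[0,0,0],[0,0,0],1],[[0,0,0],[0,0,0],1],[[0,0,0],[0,0,0],1],[[0,0,0],[0,0,0],1]]'
python3 - <<'E'
from h import *
s=read_state();print(s['joints'].round(2),s['position'].round(1),s['wrist_torque'])
A=get_image('top');B=get_image('side')
np.save('T2.npy',A);np.save('S2.npy',B)
a=A['frame'][165:235,220:290];b=B['frame'][150:260,215:305]
cv2.imwrite('pics/grip.png',np.hstack([cv2.resize(a,(420,420),interpolation=cv2.INTER_CUBIC),cv2.resize(b,(344,420),interpolation=cv2.INTER_CUBIC)])[...,::-1])
E
```

```text
clock: 5.25
position: [608.1, -242.6, 98.8]
ee_rot: [-0.192, 0.834, 0.131, 0.5]
contact_force: [0.5, 1.2, 0.2]
gripper_width: 84.9
grasp_force: 0.0
clock: 6.15
position: [608.0, -243.6, 99.6]
ee_rot: [-0.192, 0.834, 0.13, 0.5]
contact_force: [-0.2, -2.4, 0.6]
gripper_width: 19.3
grasp_force: 60.2
[-0.75  0.55 -0.15 -1.38 -1.02  0.54] [ 608.  -243.6   99.6] [-1.09865949  1.54355859 -0.35466505]
```

Gripped at 19.3 mm and 60 N. I draw it out along its own axis, then bring it back and up.

```bash
python3 -m jog '[[[0.06,0.03,0.12],[0,0,0],1],[[0.12,0.06,0.24],[0,0,0],1],[[0.18,0.09,0.36],[0,0,0],1],[[0.24,0.12,0.49],[0,0,0],1],[[0.3,0.15,0.62],[0,0,0],1],[[0.36,0.18,0.75],[0,0,0],1],[[0.42,0.22,0.87],[0,0,0],1],[[0.48,0.25,1],[0,0,0],1],[[0.48,0.25,1],[0,0,0],1]]' && python3 -m jog '[[[0.08,0.04,0.2],[0,0,0],1],[[0,0,0.5],[0,0,0],1],[[-0.2,-0.1,0.8],[0,0,0],1],[[-0.5,-0.25,1],[0,0,0],1],[[-0.8,-0.4,1],[0,0,0],1],[[-1,-0.5,1],[0,0,0],1],[[-1,-0.5,1],[0,0,0],1],[[-1,-0.5,1],[0,0,0],1]]'
python3 - <<'E'
from h import *
s=read_state();print(s['joints'].round(2),s['position'].round(1))
A=get_image('top');B=get_image('side')
np.save('T3.npy',A);np.save('S3.npy',B)
a=A['frame'][155:245,200:340];b=B['frame'][110:270,190:320]
cv2.imwrite('pics/lift.png',np.hstack([cv2.resize(a,(560,360),interpolation=cv2.INTER_CUBIC),cv2.resize(b,(240,296),interpolation=cv2.INTER_CUBIC)[:0].reshape(0,240,3) if 0 else cv2.resize(b,(240,360))])[...,::-1])
E
```

```text
clock: 7.15
position: [656.6, -217.1, 201.2]
ee_rot: [-0.193, 0.833, 0.13, 0.501]
contact_force: [0.5, -0.7, -0.9]
gripper_width: 19.3
grasp_force: 59.6
clock: 7.95
position: [555.5, -268.2, 298.5]
ee_rot: [-0.191, 0.834, 0.131, 0.5]
contact_force: [0.4, 0.2, -1.2]
gripper_width: 18.7
grasp_force: 59.6
[-0.8   0.24 -0.05 -1.16 -1.18  0.1 ] [ 555.5 -268.2  298.5]
```

View pics/lift.png

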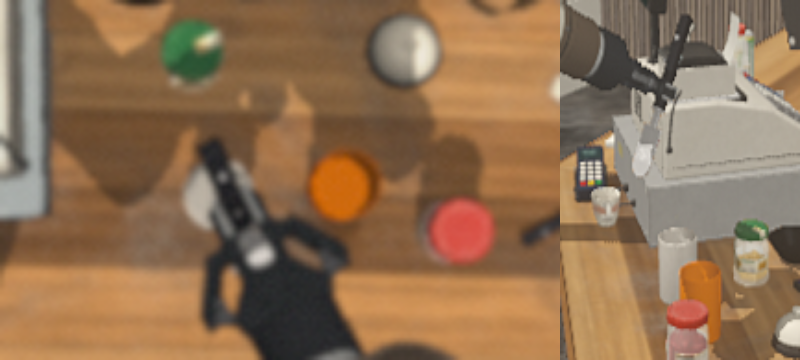

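Top crop: the spatula is clear of the crock, with its blade in the side view at (643,158) and the crock still upright at (678,265). Next I pitch the tool up to about 0.25 rad below horizontal and test the roll sense with a small roll.

```bash
python3 -m jog '[[[-0.2,-0.1,0.1],[0.025,-0.05,0],1],[[-0.3,-0.2,0.1],[0.05,-0.1,0],1],[[-0.3,-0.2,0.1],[0.05,-0.1,0],1],[[-0.3,-0.2,0.1],[0.05,-0.1,0],1],[[-0.3,-0.2,0.1],[0.05,-0.1,0],1]]'
python3 - <<'E'
from h import *
from scipy.spatial.transform import Rotation as Ro
s=read_state();print(s['joints'].round(2),s['position'].round(1));print(Ro.from_quat(s['ee_rot']).as_matrix().round(3))
E
python3 -m jog '[[[0,0,0],[-0.05,-0.027,0.015],1],[[0,0,0],[-0.05,-0.027,0.015],1]]'
python3 - <<'E'
from h import *
s=read_state();print(s['joints'].round(2),s['position'].round(1))
E
```

```text
clock: 8.55
position: [526.8, -287.7, 310.2]
ee_rot: [-0.179, 0.769, 0.153, 0.594]
contact_force: [0.4, 0.3, -1.1]
gripper_width: 18.8
grasp_force: 59.6
[-0.99  0.31 -0.09 -1.38 -1.38  0.35] [ 526.8 -287.7  310.2]
[[-0.231 -0.457  0.859]
 [-0.094  0.889  0.448]
 [-0.969  0.023 -0.248]]
clock: 8.75
position: [526.8, -287.2, 310.7]
ee_rot: [-0.227, 0.756, 0.117, 0.603]
contact_force: [-0.3, 0.5, -1.0]
gripper_width: 19.1
grasp_force: 59.7
[-0.99  0.31 -0.09 -1.38 -1.38  0.47] [ 526.8 -287.2  310.7]
```

A positive roll about the tool axis lowers j6, which has room to about -2.8. I roll 187° in two halves.

```bash
python3 -m jog '[[[0,0,0],[0.05,0.027,-0.015],1],[[0,0,0],[0.1,0.054,-0.03],1],[[0,0,0],[0.669,0.349,-0.193],1],[[0,0,0],[0.669,0.349,-0.193],1],[[0,0,0],[0.669,0.349,-0.193],1],[[0,0,0],[0.669,0.349,-0.193],1],[[0,0,0],[0.669,0.349,-0.193],1],[[0,0,0],[0.669,0.349,-0.193],1],[[0,0,0],[0.669,0.349,-0.193],1],[[0,0,0],[0.669,0.349,-0.193],1],[[0,0,0],[0.669,0.349,-0.193],1],[[0,0,0],[0.669,0.349,-0.193],1],[[0,0,0],[0.669,0.349,-0.193],1]]' && python3 -m jog '[[[0,0,0],[0.1,0.054,-0.03],1],[[0,0,0],[0.669,0.349,-0.193],1],[[0,0,0],[0.669,0.349,-0.193],1],[[0,0,0],[0.669,0.349,-0.193],1],[[0,0,0],[0.669,0.349,-0.193],1],[[0,0,0],[0.669,0.349,-0.193],1],[[0,0,0],[0.669,0.349,-0.193],1],[[0,0,0],[0.669,0.349,-0.193],1],[[0,0,0],[0.669,0.349,-0.193],1],[[0,0,0],[0.669,0.349,-0.193],1],[[0,0,0],[0.669,0.349,-0.193],1],[[0,0,0],[0.669,0.349,-0.193],1],[[0,0,0],[0.669,0.349,-0.193],1],[[0,0,0],[0.669,0.349,-0.193],1]]'
python3 - <<'E'
from h import *
from scipy.spatial.transform import Rotation as Ro
s=read_state();print(s['joints'].round(2),s['position'].round(1));print(Ro.from_quat(s['ee_rot']).as_matrix().round(3))
A=get_image('top');B=get_image('side')
np.save('T4.npy',A);np.save('S4.npy',B)
a=A['frame'][155:245,200:340];b=B['frame'][90:280,170:320]
cv2.imwrite('pics/turn.png',np.hstack([cv2.resize(a,(467,300),interpolation=cv2.INTER_CUBIC),cv2.resize(b,(300,380))[:300]*0 if 0 else cv2.resize(b,(237,300),interpolation=cv2.INTER_CUBIC)])[...,::-1])
E
```

```text
clock: 10.05
position: [526.5, -287.4, 310.4]
ee_rot: [0.397, 0.683, 0.518, 0.328]
contact_force: [-0.1, -0.6, -2.1]
gripper_width: 18.8
grasp_force: 59.7
clock: 11.45
position: [526.0, -288.0, 309.7]
ee_rot: [0.77, 0.18, 0.593, -0.152]
contact_force: [-0.1, 0.0, -1.6]
gripper_width: 18.9
grasp_force: 59.5
[-0.99  0.31 -0.09 -1.37 -1.38 -2.79] [ 526.  -288.   309.7]
[[ 0.231  0.459  0.858]
 [ 0.097 -0.888  0.449]
 [ 0.968 -0.02  -0.25 ]]
```

View pics/turn.png

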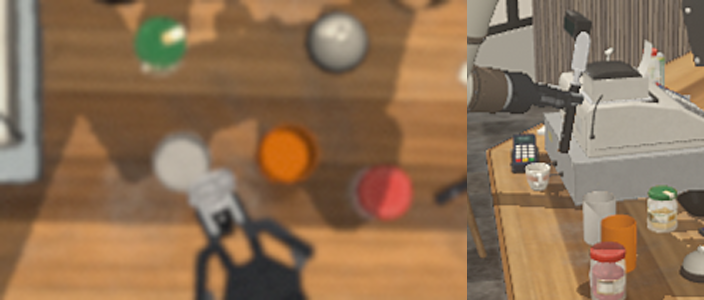

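The spatula is turned: in the side view the blade is up at (578,55) and the handle end down at (567,150). The top view shows the crock mouth at (180,163). I measure the handle's lower end, its lean and the crock's centre.

Run:
```python
from h import *
A=np.load('T4.npy',allow_pickle=True).item();B=np.load('S4.npy',allow_pickle=True).item()
s=read_state();p=s['position']
X=cloud(B);f=B['frame'].astype(int)
m=np.zeros((384,512),bool);m[158:192,222:246]=1
m&=(f.max(2)<80)&(X[...,1]<-200)&(X[...,1]>-400)
v,u=np.nonzero(m);P=X[m]
for r in range(156,192,3):
    k=v==r
    if k.any():print(r,u[k].min(),u[k].max(),P[k].mean(0).round(1),np.ptp(P[k],0).round())
c=P.mean(0);U=np.linalg.svd(P-c)[2][0];U*=np.sign(U[2]);print('axis',U.round(3),'c',c.round(1),'zmin',P[:,2].min())
XA=cloud(A);f=A['frame'].astype(int)
# blade, top view: things above z=350 
m=np.zeros((384,512),bool);m[190:225,240:285]=1;m&=(XA[...,2]>345)&(XA[...,2]<480);P=XA[m];print('blade',m.sum(),P.mean(0).round(1),P.min(0).round(),P.max(0).round())
# crock rim
m=np.zeros((384,512),bool);m[190:216,244:272]=1;m&=(abs(XA[...,2]-93)<8)
v,u=np.nonzero(m);pts=np.array([world(A,a,b,95)[:2] for a,b in zip(u,v)])
t=np.linalg.lstsq(np.c_[2*pts,np.ones(len(pts))],(pts**2).sum(1),rcond=None)[0];print('crock',len(u),t[:2].round(1),np.sqrt(t[2]+t[0]**2+t[1]**2).round(1))
X=cloud(B);m=np.zeros((384,512),bool);m[205:250,230:275]=1;m&=(X[...,2]>10)&(X[...,2]<100)&(X[...,1]<-230)&(X[...,1]>-330)&(np.ptp(B['frame'].astype(int),axis=2)<40)
P=X[m];print('crock side',m.sum(),P.mean(0).round(1),np.percentile(P,[3,97],axis=0).round(1))
```

```text
159 233 238 [ 485.7 -313.9  298.8] [14. 12.  3.]
162 233 237 [ 482.8 -321.3  291.7] [11. 15.  4.]
165 232 237 [ 481.6 -317.4  281.3] [15.  8.  3.]
168 231 236 [ 478.4 -316.5  271.8] [14.  7.  2.]
171 231 236 [ 477.4 -321.3  263.9] [16.  9.  4.]
174 230 235 [ 474.2 -320.2  254.3] [15.  8.  2.]
177 230 235 [ 473.9 -320.3  244.8] [15.  6.  3.]
180 229 234 [ 470.1 -324.   236.7] [16. 11.  5.]
183 229 234 [ 469.8 -323.9  227.1] [15.  6.  3.]
186 230 233 [ 469.1 -326.7  218.5] [9. 4. 1.]
axis [ 0.117 -0.089  0.989] c [ 476.3 -321.8  263.5] zmin 217.76810136691452
blade 127 [ 509.  -296.   397.2] [ 490. -318.  346.] [ 526. -274.  441.]
crock 26 [ 546.6 -272.8] 32.6
crock side 471 [ 536.9 -283.7   67.4] [[ 511.6 -308.3   15.7]
 [ 573.3 -237.8   95.2]]
```

Run:
```python
from h import *
from scipy.optimize import least_squares
A=np.load('T4.npy',allow_pickle=True).item();B=np.load('S4.npy',allow_pickle=True).item()
X=cloud(B);m=np.zeros((384,512),bool);m[205:250,232:275]=1
m&=(X[...,2]>15)&(X[...,2]<85)&(X[...,1]<-240)&(X[...,1]>-330)&(np.ptp(B['frame'].astype(int),axis=2)<45)
v,u=np.nonzero(m);print(u.min(),u.max(),v.min(),v.max())
P=X[m][:,:2]
r=least_squares(lambda c:np.hypot(*(P-c).T)-34,[545,-276],loss='soft_l1',f_scale=3);print('side cyl',r.x.round(1),np.abs(r.fun).mean())
for row in range(215,242,4):
    k=u[v==row]
    if len(k):
        print(row,k.min(),k.max())
# saturation mask for crock in the top view
h=cv2.cvtColor(A['frame'],cv2.COLOR_RGB2HSV);mm=(h[...,1]<60);mm=mm.astype(np.uint8);sub=mm[190:220,240:276]
for r_ in sub: print(''.join('#' if x else '.' for x in r_))
```

```text
243 263 214 241
side cyl [ 544.5 -272.3] 2.1917737485453497
215 247 260
219 243 243
223 243 263
227 244 256
231 244 253
235 244 254
239 245 254
....................................
....................................
....................................
....................................
....................................
.............####...................
..........#########.................
.........###########................
........#############...............
.......###############..............
.......###############..............
......#################.............
......#################.............
......#################.............
......#################.............
......#################.............
......#######################.......
.......#######################......
........######################......
........######################......
.........######################.....
...........####################.....
...............###############......
................###############.....
.................###############....
.................###############....
.................################...
...................##############...
...................###############..
...................###############..
```

The crock's axis is at about (545,-273), with three estimates agreeing. The handle end is at (463,-318,217), which matches the grip geometry within 2 mm. I move over the mouth along the lean line, then check.

```bash
python3 -m jog '[[[0.3,0.15,0],[0,0,0],1],[[0.6,0.3,-0.1],[0,0,0],1],[[0.85,0.45,-0.3],[0,0,0],1],[[1,0.51,-0.55],[0,0,0],1],[[1,0.51,-0.75],[0,0,0],1],[[1,0.51,-0.9],[0,0,0],1],[[1,0.51,-0.9],[0,0,0],1],[[1,0.51,-0.9],[0,0,0],1]]'
python3 - <<'E'
from h import *
from scipy.spatial.transform import Rotation as Ro
s=read_state();R=Ro.from_quat(s['ee_rot']).as_matrix();print(s['joints'].round(2),s['position'].round(1))
g=s['position']-44*R[:,2];print('end pred',(g-107*R[:,0]).round(1),R.round(3).tolist())
A=get_image('top');B=get_image('side')
np.save('T5.npy',A);np.save('S5.npy',B)
a=A['frame'][175:235,220:290];b=B['frame'][140:250,210:300]
cv2.imwrite('pics/over.png',np.hstack([cv2.resize(a,(420,360),interpolation=cv2.INTER_CUBIC),cv2.resize(b,(294,360),interpolation=cv2.INTER_CUBIC)])[...,::-1])
X=cloud(B);f=B['frame'].astype(int)
m=np.zeros((384,512),bool);m[175:222,235:275]=1
m&=(f.max(2)<80)&(X[...,1]<-230)&(X[...,1]>-300)&(X[...,2]>100)&(X[...,2]<200)
v,u=np.nonzero(m);P=X[m]
for r in range(176,222,3):
    k=v==r
    if k.any():print(r,u[k].min(),u[k].max(),P[k].mean(0).round(1),np.ptp(P[k],0).round())
E
```

```text
clock: 12.35
position: [626.1, -237.5, 219.7]
ee_rot: [0.77, 0.18, 0.593, -0.153]
contact_force: [-0.4, -0.3, -0.2]
gripper_width: 18.7
grasp_force: 59.6
[-0.81  0.46 -0.12 -1.5  -1.2  -2.63] [ 626.1 -237.5  219.7]
end pred [ 563.5 -267.4  127.1] [[0.232, 0.458, 0.858], [0.095, -0.889, 0.448], [0.968, -0.022, -0.25]]
185 261 266 [ 581.6 -264.5  191.2] [15.  9.  3.]
188 261 265 [ 578.7 -269.8  183. ] [12.  9.  3.]
191 260 264 [ 575.6 -268.4  172.6] [13.  7.  3.]
194 261 264 [ 576.5 -271.5  163.3] [11.  4.  2.]
197 259 264 [ 573.4 -270.6  152.9] [18.  8.  4.]
200 258 263 [ 569.3 -273.5  144. ] [15. 11.  4.]
203 258 262 [ 567.4 -274.6  134.2] [14.  7.  3.]
```

View pics/over.png

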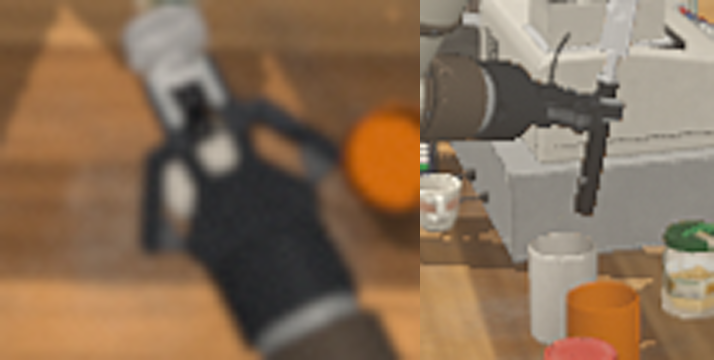

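The side crop shows the handle end at (583,212) above the mouth at (563,242), on the lean line, and the axis agrees with prediction within 3 mm. Now I lower it along its axis.

```bash
python3 -m jog '[[[-0.03,-0.01,-0.12],[0,0,0],1],[[-0.06,-0.025,-0.24],[0,0,0],1],[[-0.09,-0.035,-0.36],[0,0,0],1],[[-0.12,-0.05,-0.5],[0,0,0],1],[[-0.15,-0.06,-0.62],[0,0,0],1],[[-0.18,-0.075,-0.75],[0,0,0],1],[[-0.21,-0.085,-0.87],[0,0,0],1],[[-0.24,-0.1,-1],[0,0,0],1],[[-0.24,-0.1,-1],[0,0,0],1],[[-0.24,-0.1,-1],[0,0,0],1]]' && python3 -m jog '[[[-0.012,-0.005,-0.05],[0,0,0],1],[[-0.024,-0.01,-0.1],[0,0,0],1],[[-0.03,-0.012,-0.13],[0,0,0],1],[[-0.03,-0.012,-0.13],[0,0,0],1],[[-0.03,-0.012,-0.13],[0,0,0],1]]'
python3 - <<'E'
from h import *
from scipy.spatial.transform import Rotation as Ro
s=read_state();R=Ro.from_quat(s['ee_rot']).as_matrix();print(s['joints'].round(2),s['position'].round(1))
g=s['position']-44*R[:,2];print('end pred',(g-107*R[:,0]).round(1))
B=get_image('side');X=cloud(B);m=np.zeros((384,512),bool);m[205:250,232:275]=1
m&=(X[...,2]>15)&(X[...,2]<85)&(X[...,1]<-240)&(X[...,1]>-330)&(np.ptp(B['frame'].astype(int),axis=2)<45)
print('crock mask',m.sum(),X[m].mean(0).round(1))
B=np.load('S5.npy',allow_pickle=True).item();X=cloud(B);m=np.zeros((384,512),bool);m[205:250,232:275]=1
m&=(X[...,2]>15)&(X[...,2]<85)&(X[...,1]<-240)&(X[...,1]>-330)&(np.ptp(B['frame'].astype(int),axis=2)<45)
print('before',m.sum(),X[m].mean(0).round(1))
E
```

```text
clock: 13.45
position: [602.0, -247.5, 119.5]
ee_rot: [0.77, 0.179, 0.593, -0.153]
contact_force: [-0.4, 0.1, -0.5]
gripper_width: 18.9
grasp_force: 59.6
clock: 13.95
position: [598.9, -248.5, 106.5]
ee_rot: [0.77, 0.179, 0.593, -0.153]
contact_force: [-0.3, -0.0, -0.5]
gripper_width: 18.7
grasp_force: 59.6
[-0.88  0.66 -0.18 -1.55 -1.24 -2.36] [ 598.9 -248.5  106.5]
end pred [ 536.3 -278.3   14. ]
crock mask 285 [ 531.5 -293.1   57.4]
before 311 [ 534.1 -289.9   58.3]
```

The handle end is inside, about 8 mm above the floor, with no contact. I ease it down in small steps.

```bash
python3 -m jog '[[[-0.005,-0.002,-0.02],[0,0,0],1],[[-0.01,-0.004,-0.04],[0,0,0],1],[[-0.01,-0.004,-0.04],[0,0,0],1]]' ; python3 -m jog '[[[-0.003,-0.001,-0.015],[0,0,0],1],[[-0.006,-0.002,-0.03],[0,0,0],1],[[-0.006,-0.002,-0.03],[0,0,0],1]]'
```

```text
clock: 14.3
position: [598.2, -248.8, 103.3]
ee_rot: [0.769, 0.18, 0.594, -0.153]
contact_force: [-0.5, 0.7, 2.9]
gripper_width: 18.9
grasp_force: 59.6
clock: 14.6
position: [598.5, -248.6, 103.2]
ee_rot: [0.767, 0.18, 0.596, -0.153]
contact_force: [-0.2, 1.0, 9.0]
gripper_width: 18.9
grasp_force: 59.3
```

Contact with the floor reads 9 N. I relieve it slightly, open gently, then look at how it settles.

```bash
python3 -m jog '[[[0.003,0.001,0.03],[0,0,0],1],[[0.003,0.001,0.03],[0,0,0],1],[[0.003,0.001,0.03],[0,0,0],0.4],[[0.003,0.001,0.03],[0,0,0],0.2],[[0.003,0.001,0.03],[0,0,0],0],[[0.003,0.001,0.03],[0,0,0],-0.5],[[0.003,0.001,0.03],[0,0,0],-1],[[0.003,0.001,0.03],[0,0,0],-1],[[0.003,0.001,0.03],[0,0,0],-1],[[0.003,0.001,0.03],[0,0,0],-1],[[0.003,0.001,0.03],[0,0,0],-1],[[0.003,0.001,0.03],[0,0,0],-1]]'
python3 - <<'E'
from h import *
A=get_image('top');B=get_image('side')
np.save('T6.npy',A);np.save('S6.npy',B)
X=cloud(B);f=B['frame'].astype(int)
m=np.zeros((384,512),bool);m[150:215,235:300]=1
m&=(np.ptp(f,axis=2)<60)&(X[...,1]<-200)&(X[...,1]>-320)&(X[...,2]>100)&(X[...,2]<300)&(X[...,0]>565)
v,u=np.nonzero(m);P=X[m]
for r in range(150,215,5):
    k=v==r
    if k.any():print(r,u[k].min(),u[k].max(),P[k].mean(0).round(1),f[m][k].mean().round())
E
```

```text
clock: 15.8
position: [597.6, -249.0, 102.5]
ee_rot: [0.77, 0.18, 0.593, -0.153]
contact_force: [0.3, 0.3, -0.4]
gripper_width: 85.3
grasp_force: 0.0
175 269 275 [ 616.2 -236.   213.2] 136.0
180 266 276 [ 611.2 -243.   198.6] 137.0
185 265 274 [ 604.9 -248.6  183.8] 136.0
190 263 272 [ 597.7 -250.5  167.8] 138.0
195 264 271 [ 594.8 -263.2  155.2] 138.0
200 260 266 [ 580.9 -257.8  137.1] 141.0
205 259 265 [ 575.9 -264.9  122.7] 60.0
210 263 267 [ 575.3 -313.4  124.6] 146.0
```

Released. The spatula stands in the crock with the blade up and a lean of about 0.45 to 0.5 rad. I back straight off along the tool axis.

```bash
python3 -m jog '[[[-0.1,-0.05,0.03],[0,0,0],-1],[[-0.2,-0.1,0.06],[0,0,0],-1],[[-0.35,-0.18,0.11],[0,0,0],-1],[[-0.5,-0.26,0.16],[0,0,0],-1],[[-0.7,-0.36,0.25],[0,0,0],-1],[[-0.9,-0.47,0.35],[0,0,0],-1],[[-1,-0.52,0.5],[0,0,0],-1],[[-1,-0.52,0.5],[0,0,0],-1],[[-1,-0.52,0.5],[0,0,0],-1]]'
python3 - <<'E'
from h import *
A=get_image('top');B=get_image('side')
a=A['frame'][155:245,200:340];b=B['frame'][130:280,190:320]
cv2.imwrite('pics/end.png',np.hstack([cv2.resize(a,(498,320),interpolation=cv2.INTER_CUBIC),cv2.resize(b,(277,320),interpolation=cv2.INTER_CUBIC)])[...,::-1])
X=cloud(A);f=A['frame'].astype(int)
m=np.zeros((384,512),bool);m[165:212,230:275]=1
m&=(X[...,2]>108)&(X[...,2]<260)&(X[...,0]>555)
P=X[m];c=P.mean(0);u=np.linalg.svd(P-c)[2][0];u*=np.sign(u[2]);print(m.sum(),c.round(),'zmax',P[:,2].max(),u.round(3),'lean',np.arccos(u[2]).round(3))
X=cloud(B);m=np.zeros((384,512),bool);m[205:250,232:275]=1
m&=(X[...,2]>15)&(X[...,2]<85)&(X[...,1]<-240)&(X[...,1]>-330)&(np.ptp(B['frame'].astype(int),axis=2)<45)
print('crock',m.sum(),X[m].mean(0).round(1))
E
```

```text
clock: 16.8
position: [497.7, -301.3, 153.3]
ee_rot: [0.77, 0.18, 0.593, -0.152]
contact_force: [0.8, 0.2, 0.8]
gripper_width: 85.7
grasp_force: 0.0
166 [ 601. -250.  173.] zmax 218.27374214164587 [0.433 0.208 0.877] lean 0.501
crock 309 [ 531.7 -292.7   58.1]
```

View pics/end.png

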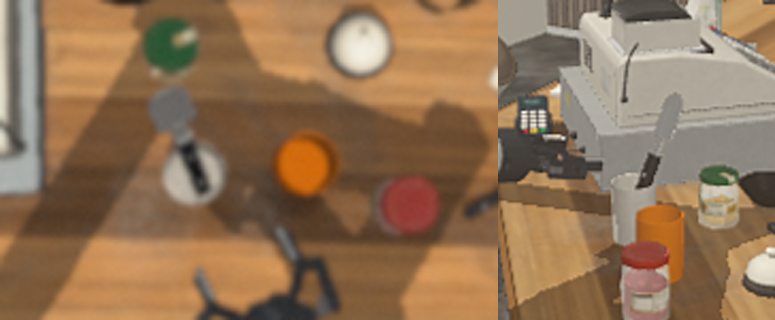

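The spatula stands in the crock with its blade up at top (172,110) and side (668,110), and the handle inside. The lean is about 0.5 rad (under 0.6), the crock is upright in place, the gripper is clear and the bystanders are unmoved. I hand in.

```bash
python3 -m jog '[[[-0.2,-0.1,0.2],[0,0,0],-1],[[-0.4,-0.2,0.4],[0,0,0],-1],[[-0.4,-0.2,0.4],[0,0,0],-1],[[-0.4,-0.2,0.4],[0,0,0],-1]]' && python3 -c "
from h import *
print(job_done())"
```

```text
clock: 17.3
position: [458.1, -320.6, 192.3]
ee_rot: [0.77, 0.179, 0.593, -0.153]
contact_force: [1.0, -0.5, -0.4]
gripper_width: 85.0
grasp_force: 0.0
the job is handed in; nothing more can be done
None
```

The spatula now stands handle-down, blade-up in the upright crock, leaning about 0.5 rad (limit 0.6); the crock and bystanders look unmoved in the last images, and the job was handed in at 17.3 s with no verdict returned.

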